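# Feel a register slide for its tight place

## Robot

A 7-joint arm with a two-finger parallel gripper is mounted at the origin on the work surface. World frame = base frame: x ahead of the robot, y to its left, z up, the work surface at z = 0. Lengths are in m, angles in rad, forces in N, time in s.
With the tool pointing down it reaches from about 0.425 to 0.95 m from the base axis. Payload 4.7 kg.
Tool frame: the origin (TCP) lies between the finger pads; the fingertips stand 22 mm ahead of it and the grasp point (between the pads) lies 3 mm ahead of it (nose_length is the distance from the TCP to the fingertips, in m); z points along the fingers, y is the direction in which the jaws open and shut (so a half turn about z gives the same grasp; the last joint's range is limited). The gripper opens to 87 mm and grips with 3 to 60 N. Pads are 19 mm wide; open, the fingers measure 117 mm over their backs; the gripper's body (75 mm by 190 mm) begins 51 mm behind the grasp point.
Start: joints at [-1.282, 0.469, -0.049, 1.532, 0.024, 1.141, -0.082], TCP at [0.211, 0.641, 0.245] pointing down, gripper open.
Joint ranges: [-2.59, 2.59], [-0.33, 1.99], [-1.39, 1.29], [0.1, 2.45], [-1.04, 4.18], [0.21, 1.99], [-2.66, 2.66]. Speed limits (rad/s): [2.57, 2.57, 3.14, 3.14, 3.14, 3.14, 3.14].

## Interface

Orientations are given as a rotation vector (axis times angle).
In Python, from cell import * gives the robot as it stands. The module is installed in compiled form; this text tells all that it offers.
- The arm moves only by the tool play_rows, never from a script. Its argument "targets" is a list of rows, each an object with "offset": the shift along the tool's x, y, z in mm, a list of three; "dr": the turn, a rotation vector about the tool's x, y, z in degrees, a list of three; "grip": the opening, from -1 (shut) to 1 (fully open), so that 0 is half open. A call has 1 to 8 rows; each row is the pose to reach, as a shift and turn from the pose commanded when the call began, along the tool's axes at that moment; what a row does not reach only later rows make up. A row lasts 1/10 s, in which the tool goes at most 50 mm and 8.59 degrees, less where a joint would pass 70% of its speed; a pose out of reach is approached as far as the arm can. A call with a gripper value outside its range is refused whole. The fingers move at their own pace and stop on an object; the grip force is fixed at half the most. Time passes only in rows, so rows that repeat a pose let the fingers close. It gives the time, the measured TCP pose, the force and the opening at its end, in the units of the state.
- observe(): the state, without advancing time (a new reading comes with each control period).
- snapshot(name): name is "scene" or "top" or "wrist"; returns (picture, depth): 400x640x3 uint8, red, green, blue; 400x640 float32, m along the optical axis (not along the pixel's ray), 0 where there is no reading.
- get_calibration(name): a dict with "fx", "fy", "cx", "cy" (pixels), "xyz" and "attitude" of the camera in the world. Camera axes: x right, y up, looking along -z (the intrinsics and any distortion apply to the point x, -y, -z); pixel columns grow to the right and rows downward; lengths in m; the calibration is good to about 2 mm. A picture is of the moment at which its call begins: read the wrist's pose just before it. get_calibration takes no time and is no camera call; for the wrist camera it gives the pose at the moment of the call.
- sign_off(): hands the job in, once; it reports no verdict.
The state is a dict: "time_s": time; "qpos": joint angles; "dq": joint speeds; "tau": joint torques, N m; "ee_pos": TCP position; "tcp_rot": TCP orientation; "contact_force": force on the tool from outside, world axes, zero at the start; "moment": the same for the moment, N m; "grip_width": finger opening in m.
Only numpy, scipy, OpenCV 4.12 (cv2) and the standard library are available. Lean on these libraries where they do the work, as an engineer would, in place of code of your own. Each camera call takes 0.05 s, during which the arm holds its last target.

## Task

Slowly stroke the brass carriage on the test rail through its full travel to feel where it drags: first until it touches the buffer at the head end (the end with the round knob), then all the way until it touches the buffer at the other end, meeting the buffers gently. Then bring it back, leave it standing on the middle of the tight place you felt, and let go of it. Do not disturb the other things on the bench.

Things in the scene. Friction and masses are not known exactly. Their poses are not given: they have to be found in the camera images.
- rail: Aluminium slide rail 70 wide (x), 356 long (y), 44 mm high, bolted down, a raised steel block at each end (tops 60 mm above the bench). Origin on the bench below the middle of the travel. The carriage runs along the rail's y. HEAD end (-y): longer block with a round brass knob on it (28 mm across, top at 79 mm). TAIL end (+y): short plain block.
- plate (a point): Brass carriage plate, 64 x 70 mm, top 60 mm above the bench, captive on the rail, moving only along it; this point lies in the middle of its top face. An upright steel peg, 14 mm in diameter, stands in its middle (60 to 98 mm above the bench) to hold or push it by. It runs with about 1 N of friction, except at one hidden tight place, different in each case, and stays put when let go there.
- peg (a point): Middle of the carriage's peg, 79 mm above the bench. The drag felt here at the tight place begins 10 mm before its middle, peaks at about 12 N some 5 mm before the middle in the direction of motion, is 9 to 10 N at the middle, then fades and is gone 10 mm past it. It is the same both ways, so the middle is half-way between where the drag rises going out and coming back.
- carriage (a joint): Carriage position along the rail, m: 0 where it just touches the head buffer, 0.170 where it just touches the tail buffer, growing along the rail's +y. It starts between 0.010 and 0.042. The middle of the tight place lies somewhere between 0.055 and 0.145. Fingers set loosely either side of the peg feel the push alone; a tight pinch adds sideways force.
- head_buffer (a point): Centre of the face of the head buffer at rest, 53 mm above the bench: a round black sprung plunger, 14 mm in diameter, standing 18 mm out of the head block. It gives 1 mm per 1.5 N for 12 mm and is then solid; over 15 N on it (10 mm) is too hard.
- tail_buffer (a point): The same at the tail end: centre of the face of the tail buffer at rest, with the same spring.
- bass: Bystander: black bass button, 15 mm across, 14.5 mm tall, origin at the centre of its underside.
- spring: Bystander: flat-lying bent wire spring, about 25 x 16 mm and 4 mm high, origin on the bench below it.
- tin: Bystander: open round tin, 70 mm across, 45 mm tall, with thin steel rods standing in it up to 70 mm, origin at the centre of its underside.
- driver: Bystander: screwdriver 150 mm long lying on the bench behind the rail, along it.
- treble0: Bystander: ivory-white treble button, 18 mm across, 9 mm tall, lying on the bench beside the rail on the robot's side, origin at the centre of its underside.
- treble1: Bystander: ivory-white treble button, 18 mm across, 9 mm tall, lying on the bench beside the rail on the robot's side, origin at the centre of its underside.
- treble2: Bystander: ivory-white treble button, 18 mm across, 9 mm tall, lying on the bench beside the rail on the robot's side, origin at the centre of its underside.
- treble3: Bystander: ivory-white treble button, 18 mm across, 9 mm tall, lying on the bench beside the rail on the robot's side, origin at the centre of its underside.

How it is judged:
By the outcome, as a careful person would: the job done as asked, in the order asked, and still so for the second after the job is handed in, with the robot touching nothing.
It also fails if it takes over 58 s, if anything falls off the work surface, if the arm or the gripper's body presses on something with over 40 N, if the wrist force passes 120 N, or if a joint passes its speed limit or range.

## Working session

There is one attempt and no reset: what is moved stays moved. The work goes in short steps, Python scripts to look and compute and a tool call to move; the robot and the scene stay as the last step left them, time stands still between calls to the robot, and variables do not carry over. Pictures are saved under pics/ and viewed, and the job is handed in when it is done.

Besides the shell and the picture viewer there is one more tool, called after "Request:" by a JSON object that holds its "api" and its "payload", one argument or row to a line. play_rows: Moves the arm, as the interface text tells. Its arguments: {"type":"object","properties":{"targets":{"type":"array","items":{"type":"object","properties":{"offset":{"type":"array","items":{"type":"number"}},"dr":{"type":"array","items":{"type":"number"}},"grip":{"type":"number"}}}}},"required":["targets"]}

```bash
mkdir -p pics; python3 - <<'E'
from cell import *
import cv2,numpy as np
print(observe())
for n in ("scene","top"):
    p,d=snapshot(n); cv2.imwrite(f"pics/{n}0.png",p[:,:,::-1]); np.save(f"{n}_d.npy",d); np.save(f"{n}_p.npy",p)
    print(n,get_calibration(n))
E
```

```text
{'time_s': 0.0, 'qpos': array([-1.28188906,  0.46946226, -0.04857905,  1.53369506,  0.02411447,
        1.14098824, -0.08228419]), 'dq': array([ 0.0003027 , -0.00010653, -0.00027241, -0.00072263,  0.0010871 ,
       -0.00010601,  0.0005547 ]), 'tau': array([-1.71181191e-04, -5.07983816e+01, -8.09501507e-02, -2.36146832e+01,
       -6.13696757e-02,  3.80066223e-02,  1.84672535e-04]), 'ee_pos': array([0.21075471, 0.64066929, 0.24348483]), 'tcp_rot': array([-4.97016246e-01, -3.10180409e+00,  3.06989578e-03]), 'contact_force': array([-0.22369229,  0.43992339,  0.79850255]), 'moment': array([-0.01877655,  0.02068572, -0.03474845]), 'grip_width': 0.08705905167732221}
scene {'fx': 443.45247576834686, 'fy': 443.45247576834686, 'cx': 320.9076719293803, 'cy': 199.18976428579103, 'xyz': array([ 1.14210295, -0.1545182 ,  0.57526955]), 'attitude': array([0.77371497, 0.54574884, 1.15396425])}
top {'fx': 419.07987036171784, 'fy': 419.07987036171784, 'cx': 319.7474657548712, 'cy': 197.9384372140348, 'xyz': array([0.48809512, 0.04828077, 0.71303577]), 'attitude': array([ 0.07982026, -0.12597607, -1.56058385])}
```

View pics/scene0.png

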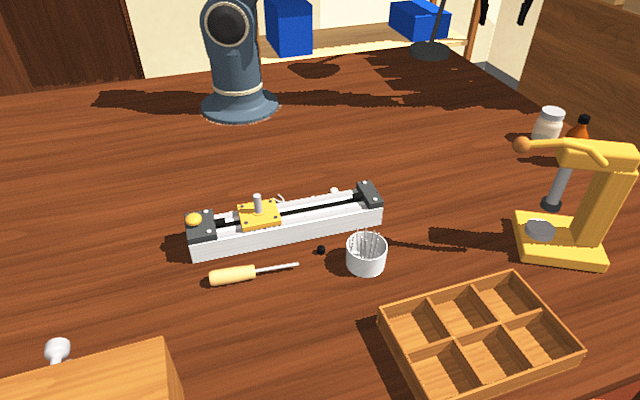

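View pics/top0.png

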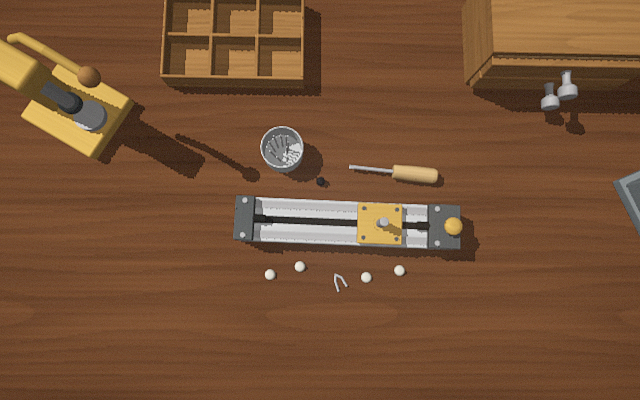

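The scene view shows the rail at about (190..383, 180..260), with the knob end on the left. In the top view the rail spans (235..460, 195..250), with the knob at (453,226), the peg at about (383,223), trebles and spring below the rail, and the tin, bass button and driver above it.

```bash
cat > h.py <<'E'
import numpy as np,cv2
from scipy.spatial.transform import Rotation as R
def ray(c,u,v,z):
    M=R.from_rotvec(c['attitude']).as_matrix(); 
    d=M@np.array([(u-c['cx'])/c['fx'],-(v-c['cy'])/c['fy'],-1.]); o=np.array(c['xyz'])
    return o+d*(z-o[2])/d[2]
def cloud(c,d):
    v,u=np.mgrid[0:d.shape[0],0:d.shape[1]]
    P=np.stack([(u-c['cx'])/c['fx']*d,-(v-c['cy'])/c['fy']*d,-d],-1)
    return P@R.from_rotvec(c['attitude']).as_matrix().T+c['xyz']
E
python3 - <<'E'
from cell import *
from h import *
for n in("top","scene"):
    c=get_calibration(n);d=np.load(n+"_d.npy");p=np.load(n+"_p.npy").astype(int)
    W=cloud(c,d); z=W[:,:,2]
    if n=="top": roi=(slice(190,255),slice(228,470))
    else: roi=(slice(175,262),slice(180,390))
    Z=np.zeros_like(z)-1; Z[roi]=z[roi]; Z[d==0]=-1
    print(n,"bench z",np.median(z[300:330,200:500]) if n=="top" else "")
    for nm,lo,hi in (("knobtop",.070,.083),("peg",.086,.105),("blocks/plate",.055,.066)):
        m=(Z>lo)&(Z<hi)
        k,l,s,ce=cv2.connectedComponentsWithStats(m.astype(np.uint8))
        for i in range(1,k):
            if s[i,4]>4:
                q=W[l==i]; print(nm,s[i].tolist(),"mean",q.mean(0).round(4),"min",q.min(0).round(4),"max",q.max(0).round(4))
c=get_calibration("top");p=np.load("top_p.npy")
big=cv2.resize(p[170:310,220:480],None,fx=3,fy=3,interpolation=cv2.INTER_NEAREST)
cv2.imwrite("pics/topzoom.png",big[:,:,::-1])
E
```

```text
top bench z -0.00037333773736381026
knobtop [444, 217, 18, 18, 252] mean [ 0.5317 -0.1748  0.0757] min [ 0.5187 -0.1888  0.0701] max [ 0.5449 -0.1626  0.081 ]
knobtop [377, 218, 5, 9, 15] mean [ 0.5347 -0.0598  0.0765] min [ 0.5297 -0.0636  0.0716] max [ 0.542  -0.058   0.0828]
peg [378, 217, 11, 9, 78] mean [ 0.536  -0.0638  0.0962] min [ 0.5299 -0.0709  0.0864] max [ 0.5422 -0.0577  0.0998]
blocks/plate [233, 195, 32, 45, 953] mean [0.5434 0.1457 0.0591] min [0.5093 0.1159 0.0552] max [0.5785 0.1638 0.0639]
blocks/plate [357, 202, 45, 43, 1703] mean [ 0.5358 -0.0639  0.0594] min [ 0.5032 -0.0996  0.0551] max [ 0.5691 -0.0291  0.0657]
blocks/plate [417, 203, 43, 46, 1237] mean [ 0.5321 -0.1612  0.0592] min [ 0.4974 -0.1923  0.055 ] max [ 0.5683 -0.124   0.0635]
scene bench z 
knobtop [253, 203, 9, 8, 44] mean [ 0.5428 -0.0639  0.0764] min [ 0.5376 -0.0698  0.0707] max [ 0.5462 -0.0562  0.0829]
knobtop [185, 213, 16, 12, 150] mean [ 0.5381 -0.1746  0.0754] min [ 0.5194 -0.1872  0.0702] max [ 0.5482 -0.1616  0.0791]
peg [253, 194, 8, 9, 64] mean [ 0.5415 -0.0629  0.0938] min [ 0.5338 
[... 413 characters left out ...]
 0.0626]
blocks/plate [364, 227, 2, 6, 6] mean [0.6431 0.0992 0.0606] min [0.641  0.0978 0.0557] max [0.6446 0.1001 0.0643]
blocks/plate [356, 229, 2, 6, 11] mean [0.6423 0.0843 0.0602] min [0.6405 0.0831 0.0552] max [0.644  0.0856 0.0657]
blocks/plate [377, 234, 2, 5, 7] mean [0.6654 0.112  0.062 ] min [0.6629 0.1111 0.0586] max [0.6669 0.1136 0.0645]
blocks/plate [360, 237, 3, 7, 10] mean [0.6634 0.0833 0.0603] min [0.6569 0.0819 0.0559] max [0.667  0.0849 0.065 ]
blocks/plate [375, 240, 3, 5, 8] mean [0.6758 0.1051 0.06  ] min [0.6736 0.1032 0.0552] max [0.6768 0.1069 0.0647]
blocks/plate [370, 243, 2, 5, 6] mean [0.6788 0.0946 0.0583] min [0.6773 0.0939 0.0551] max [0.6808 0.0956 0.0625]
```

View pics/topzoom.png

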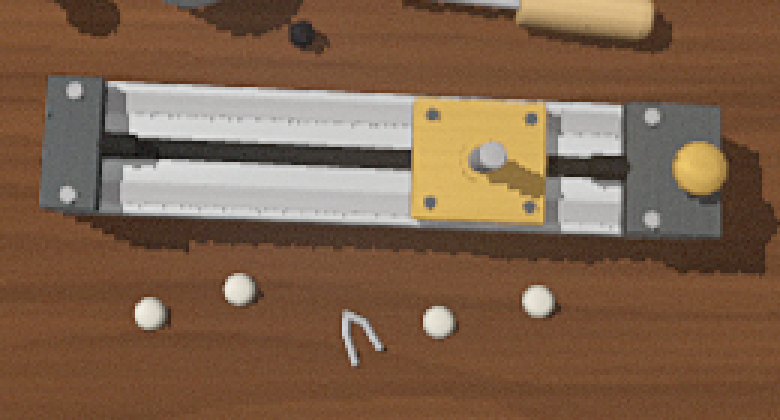

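```bash
python3 - <<'E'
from cell import *
from h import *
c=get_calibration("top");d=np.load("top_d.npy");W=cloud(c,d);p=np.load("top_p.npy")
z=W[:,:,2];m=np.zeros(z.shape,bool);m[185:260,222:475]=True
m&=(z>.036)&(z<.068)
q=W[m][:,:2].astype(np.float32)*1000
print("rail",cv2.minAreaRect(q))
hsv=cv2.cvtColor(p,cv2.COLOR_RGB2HSV)
y=(hsv[:,:,0]>15)&(hsv[:,:,0]<30)&(hsv[:,:,1]>110)&(z>.054)&(z<.066)&m
y=cv2.morphologyEx(y.astype(np.uint8),cv2.MORPH_OPEN,np.ones((3,3)))
k,l,s,ce=cv2.connectedComponentsWithStats(y);i=1+np.argmax(s[1:,4])
v,u=np.nonzero(l==i);pts=np.array([ray(c,a,b,.06)[:2] for a,b in zip(u,v)],np.float32)*1000
print("plate",s[i],cv2.minAreaRect(pts))
for n,u,v,zz in(("pegtop",384,221.5,.098),("knob",453,226,.079),("headface top",220+625/3,226,.06),("tailface",220+102/3,217,.06)): print(n,ray(c,u,v,zz).round(4))
T=R.from_rotvec(observe()['tcp_rot']).as_matrix();print(T.round(4))
yaw=np.arctan2(T[1,1],T[0,1]);print(np.degrees(yaw))
E
```

```text
rail ((538.165771484375, -13.87506103515625), (354.99298095703125, 70.3228759765625), 87.95002746582031)
plate [ 357  203   45   41 1565] ((535.8564453125, -63.841365814208984), (69.29962921142578, 62.865623474121094), 88.86522674560547)
pegtop [ 0.5351 -0.0647  0.098 ]
knob [ 0.5306 -0.1741  0.079 ]
headface top [ 0.5315 -0.1416  0.06  ]
tailface [0.5434 0.1314 0.06  ]
[[-9.499e-01  3.125e-01 -5.000e-04]
 [ 3.125e-01  9.499e-01 -1.600e-03]
 [-0.000e+00 -1.700e-03 -1.000e+00]]
71.79288236677547
```

Request:
{"api": "play_rows", "payload": {
  "targets": [
    {"offset": [-529, -568, 0], "dr": [0, 0, -8], "grip": 0.2},
    {"offset": [-529, -568, 0], "dr": [0, 0, -16.2], "grip": 0},
    {"offset": [-529, -568, 0], "dr": [0, 0, -16.2], "grip": 0},
    {"offset": [-529, -568, 0], "dr": [0, 0, -16.2], "grip": 0},
    {"offset": [-529, -568, 0], "dr": [0, 0, -16.2], "grip": 0},
    {"offset": [-529, -568, 0], "dr": [0, 0, -16.2], "grip": 0},
    {"offset": [-529, -568, 0], "dr": [0, 0, -16.2], "grip": 0},
    {"offset": [-529, -568, 0], "dr": [0, 0, -16.2], "grip": 0}
  ]
}}

```text
time_s: 0.9
ee_pos: [0.3787, 0.2759, 0.2444]
tcp_rot: [-0.055, -3.141, -0.0]
contact_force: [1.4, -0.1, 0.0]
grip_width: 0.0441
```

Request:
{"api": "play_rows", "payload": {
  "targets": [
    {"offset": [-22, -42, 0], "dr": [0, 0, 0], "grip": 0},
    {"offset": [-44, -85, 0], "dr": [0, 0, 0], "grip": 0},
    {"offset": [-66, -128, 0], "dr": [0, 0, 0], "grip": 0},
    {"offset": [-88, -171, 0], "dr": [0, 0, 0], "grip": 0},
    {"offset": [-110, -214, 10], "dr": [0, 0, 0], "grip": 0},
    {"offset": [-131, -257, 30], "dr": [0, 0, 0], "grip": 0},
    {"offset": [-151, -298, 55], "dr": [0, 0, 0], "grip": 0},
    {"offset": [-169, -334, 80], "dr": [0, 0, 0], "grip": 0}
  ]
}}

```text
time_s: 1.7
ee_pos: [0.5358, -0.0626, 0.1646]
tcp_rot: [0.055, 3.14, 0.0]
contact_force: [-0.3, 0.5, 0.8]
grip_width: 0.0432
```

Request:
{"api": "play_rows", "payload": {
  "targets": [
    {"offset": [0, 0, 0], "dr": [0, 0, 0], "grip": 0},
    {"offset": [0, 0, 0], "dr": [0, 0, 0], "grip": 0}
  ]
}}

```text
time_s: 1.9
ee_pos: [0.5345, -0.0616, 0.1641]
tcp_rot: [-0.059, -3.138, 0.0]
contact_force: [0.2, 1.2, 0.4]
grip_width: 0.0435
```

```bash
python3 - <<'E'
from cell import *
from h import *
print(observe());c=get_calibration("wrist");print(c)
p,d=snapshot("wrist");cv2.imwrite("pics/w1.png",p[:,:,::-1])
ct=get_calibration("top");p,d=snapshot("top");cv2.imwrite("pics/t1.png",p[:,:,::-1])
E
```

```text
{'time_s': 1.9, 'qpos': array([-0.2108642 ,  0.34276122,  0.30753816,  1.95782841, -0.13386629,
        0.86309795,  1.70067921]), 'dq': array([-0.03438708, -0.03491349, -0.02973181, -0.00518801, -0.0025718 ,
        0.00063316, -0.00174226]), 'tau': array([ 1.50397271e+00, -3.70197058e+01,  3.81911159e+00, -1.92910177e+01,
        1.54409702e-01,  4.03282559e-02,  2.43853923e-02]), 'ee_pos': array([ 0.5344788 , -0.06161262,  0.16405384]), 'tcp_rot': array([-5.88854498e-02, -3.13831651e+00,  2.47795561e-04]), 'contact_force': array([0.22416092, 1.24016247, 0.37597262]), 'moment': array([-0.01575064, -0.02261639,  0.04308292]), 'grip_width': 0.04345787537160994}
{'fx': 282.50491212267775, 'fy': 282.50491212267775, 'cx': 320.55545028685503, 'cy': 200.38183248949665, 'xyz': array([ 0.45808282, -0.05838519,  0.30455016]), 'attitude': array([-0.22500205, -0.21517578,  1.52290717])}
```

View pics/w1.png

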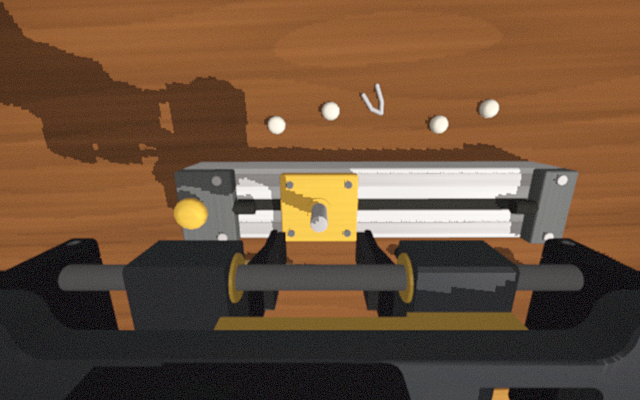

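The wrist view shows the peg with its top at about (320,224), midway between the fingers (columns 270 and 370). The plate is at (283..357, 175..240).

```bash
python3 - <<'E'
from cell import *
from h import *
p=cv2.imread("pics/w1.png");cv2.imwrite("pics/w1z.png",cv2.resize(p[150:260,240:400],None,fx=5,fy=5,interpolation=cv2.INTER_NEAREST))
c=get_calibration("wrist")
for u,v,z in((320,225,.098),(319,205,.06)):print(ray(c,u,v,z))
c=get_calibration("scene");print(ray(c,257.5,196,.098))
print(observe()['ee_pos'])
E
```

```text
[ 0.53913039 -0.05976375  0.098     ]
[ 0.53443843 -0.06058826  0.06      ]
[ 0.54199275 -0.0609055   0.098     ]
[ 0.53507385 -0.05946459  0.1653516 ]
```

View pics/w1z.png

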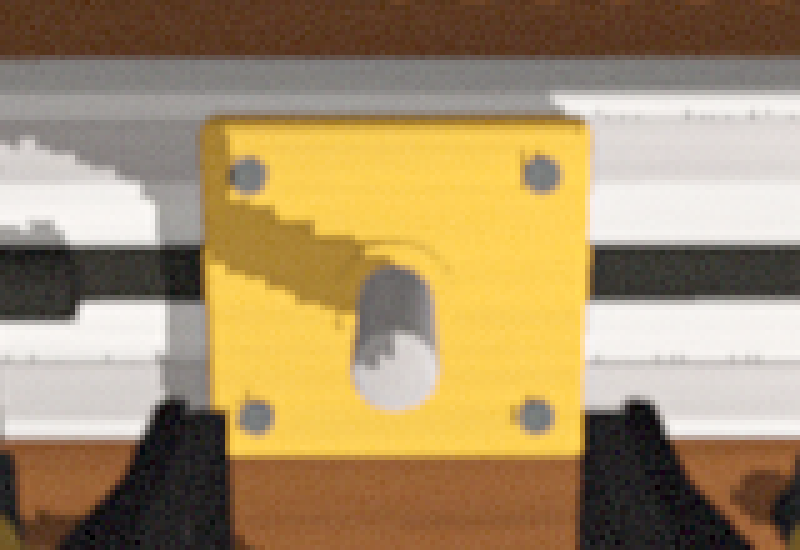

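Request:
{"api": "play_rows", "payload": {
  "targets": [
    {"offset": [-3, -1, 20], "dr": [0, 0, 0], "grip": 0},
    {"offset": [-3, -1, 40], "dr": [0, 0, 0], "grip": 0},
    {"offset": [-3, -1, 60], "dr": [0, 0, 0], "grip": 0},
    {"offset": [-3, -1, 75], "dr": [0, 0, 0], "grip": 0},
    {"offset": [-3, -1, 75], "dr": [0, 0, 0], "grip": -0.4},
    {"offset": [-3, -1, 75], "dr": [0, 0, 0], "grip": -0.4}
  ]
}}

```text
time_s: 2.6
ee_pos: [0.5385, -0.0606, 0.0911]
tcp_rot: [0.052, 3.14, 0.001]
contact_force: [-0.1, -0.6, -0.3]
grip_width: 0.0344
```

```bash
python3 - <<'E'
from cell import *
from h import *
for i in range(3):
    o=observe();print(o['time_s'],o['ee_pos'].round(4),o['contact_force'].round(2),o['grip_width'])
    p,d=snapshot("wrist")
cv2.imwrite("pics/w2.png",p[:,:,::-1])
E
```

```text
2.6 [ 0.5385 -0.0606  0.0911] [-0.14 -0.61 -0.27] 0.034370263680239634
2.65 [ 0.5389 -0.0609  0.0914] [-0.78 -0.26 -0.01] 0.03129978820744611
2.7 [ 0.539  -0.0612  0.0915] [1.04 0.35 0.51] 0.029298454778877228
```

View pics/w2.png

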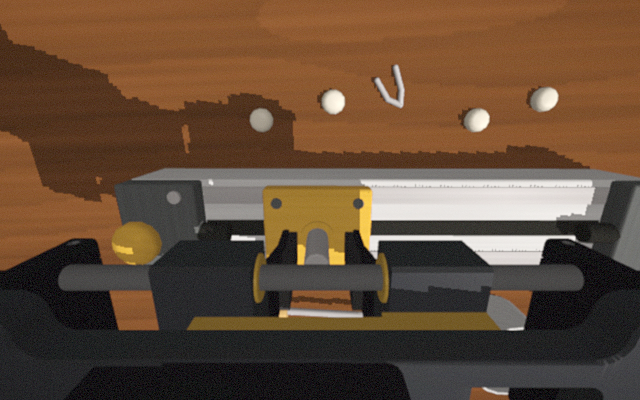

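The peg, at about column 317, sits centred between the fingers. I'll close to a loose fit and stroke toward the head.

Request:
{"api": "play_rows", "payload": {
  "targets": [
    {"offset": [0, 0, 1], "dr": [0, 0, 0], "grip": -0.59},
    {"offset": [0, 0, 1], "dr": [0, 0, 0], "grip": -0.59},
    {"offset": [0, 0, 1], "dr": [0, 0, 0], "grip": -0.59}
  ]
}}

```text
time_s: 3.05
ee_pos: [0.5382, -0.0618, 0.0894]
tcp_rot: [0.055, 3.141, 0.0]
contact_force: [0.3, 0.2, 0.2]
grip_width: 0.0187
```

Request:
{"api": "play_rows", "payload": {
  "targets": [
    {"offset": [0, -1.5, 0], "dr": [0, 0, 0], "grip": -0.59},
    {"offset": [0, -3, 0], "dr": [0, 0, 0], "grip": -0.59},
    {"offset": [0, -4.5, 0], "dr": [0, 0, 0], "grip": -0.59},
    {"offset": [0, -6, 0], "dr": [0, 0, 0], "grip": -0.59},
    {"offset": [0, -7.5, 0], "dr": [0, 0, 0], "grip": -0.59},
    {"offset": [0, -9, 0], "dr": [0, 0, 0], "grip": -0.59}
  ]
}}

```text
time_s: 3.65
ee_pos: [0.5378, -0.0708, 0.0892]
tcp_rot: [0.055, 3.141, 0.0]
contact_force: [1.5, 1.1, -0.8]
grip_width: 0.0179
```

Request:
{"api": "play_rows", "payload": {
  "targets": [
    {"offset": [0, -1.5, 0], "dr": [0, 0, 0], "grip": -0.59},
    {"offset": [0, -3, 0], "dr": [0, 0, 0], "grip": -0.59},
    {"offset": [0, -4.5, 0], "dr": [0, 0, 0], "grip": -0.59},
    {"offset": [0, -6, 0], "dr": [0, 0, 0], "grip": -0.59}
  ]
}}

```text
time_s: 4.05
ee_pos: [0.5376, -0.0769, 0.0891]
tcp_rot: [-0.055, -3.141, -0.0]
contact_force: [-0.1, 0.9, -0.1]
grip_width: 0.018
```

Request:
{"api": "play_rows", "payload": {
  "targets": [
    {"offset": [0, -1, 0], "dr": [0, 0, 0], "grip": -0.59},
    {"offset": [0, -2, 0], "dr": [0, 0, 0], "grip": -0.59},
    {"offset": [0, -3, 0], "dr": [0, 0, 0], "grip": -0.59},
    {"offset": [0, -4, 0], "dr": [0, 0, 0], "grip": -0.59},
    {"offset": [0, -5, 0], "dr": [0, 0, 0], "grip": -0.59}
  ]
}}

```text
time_s: 4.55
ee_pos: [0.5374, -0.0819, 0.0891]
tcp_rot: [-0.055, -3.141, -0.0]
contact_force: [0.5, 1.5, 0.4]
grip_width: 0.0182
```

Request:
{"api": "play_rows", "payload": {
  "targets": [
    {"offset": [0, -1, 0], "dr": [0, 0, 0], "grip": -0.59},
    {"offset": [0, -2, 0], "dr": [0, 0, 0], "grip": -0.59}
  ]
}}

```text
time_s: 4.75
ee_pos: [0.5373, -0.0839, 0.0892]
tcp_rot: [-0.055, -3.141, -0.0]
contact_force: [-0.4, 0.0, 0.1]
grip_width: 0.0179
```

Request:
{"api": "play_rows", "payload": {
  "targets": [
    {"offset": [0, -1, 0], "dr": [0, 0, 0], "grip": -0.59},
    {"offset": [0, -2, 0], "dr": [0, 0, 0], "grip": -0.59}
  ]
}}

```text
time_s: 4.95
ee_pos: [0.5372, -0.0859, 0.0892]
tcp_rot: [-0.055, -3.141, -0.0]
contact_force: [0.1, 1.6, 0.7]
grip_width: 0.0179
```

Request:
{"api": "play_rows", "payload": {
  "targets": [
    {"offset": [0, -1, 0], "dr": [0, 0, 0], "grip": -0.59},
    {"offset": [0, -2, 0], "dr": [0, 0, 0], "grip": -0.59}
  ]
}}

```text
time_s: 5.15
ee_pos: [0.5372, -0.0879, 0.0891]
tcp_rot: [-0.055, -3.141, -0.0]
contact_force: [0.7, 1.7, -0.5]
grip_width: 0.0178
```

Request:
{"api": "play_rows", "payload": {
  "targets": [
    {"offset": [0, -0.7, 0], "dr": [0, 0, 0], "grip": -0.59},
    {"offset": [0, -1.4, 0], "dr": [0, 0, 0], "grip": -0.59}
  ]
}}

```text
time_s: 5.35
ee_pos: [0.5371, -0.0893, 0.0891]
tcp_rot: [-0.055, -3.141, -0.0]
contact_force: [0.5, 0.7, -0.7]
grip_width: 0.0176
```

Request:
{"api": "play_rows", "payload": {
  "targets": [
    {"offset": [0, -0.7, 0], "dr": [0, 0, 0], "grip": -0.59},
    {"offset": [0, -1.4, 0], "dr": [0, 0, 0], "grip": -0.59}
  ]
}}

```text
time_s: 5.55
ee_pos: [0.5371, -0.0906, 0.0891]
tcp_rot: [-0.055, -3.141, -0.0]
contact_force: [-0.8, 1.2, -0.5]
grip_width: 0.018
```

Request:
{"api": "play_rows", "payload": {
  "targets": [
    {"offset": [0, -0.7, 0], "dr": [0, 0, 0], "grip": -0.59},
    {"offset": [0, -1.4, 0], "dr": [0, 0, 0], "grip": -0.59}
  ]
}}

```text
time_s: 5.75
ee_pos: [0.5371, -0.0915, 0.0892]
tcp_rot: [-0.054, -3.141, -0.001]
contact_force: [-0.5, 2.2, 0.1]
grip_width: 0.0178
```

Request:
{"api": "play_rows", "payload": {
  "targets": [
    {"offset": [0, -0.7, 0], "dr": [0, 0, 0], "grip": -0.59},
    {"offset": [0, -1.4, 0], "dr": [0, 0, 0], "grip": -0.59}
  ]
}}

```text
time_s: 5.95
ee_pos: [0.537, -0.0926, 0.0891]
tcp_rot: [-0.054, -3.141, -0.002]
contact_force: [0.3, 4.4, 0.4]
grip_width: 0.0174
```

Request:
{"api": "play_rows", "payload": {
  "targets": [
    {"offset": [0, -0.7, 0], "dr": [0, 0, 0], "grip": -0.59},
    {"offset": [0, -1.4, 0], "dr": [0, 0, 0], "grip": -0.59}
  ]
}}

```text
time_s: 6.15
ee_pos: [0.537, -0.0938, 0.0891]
tcp_rot: [-0.054, -3.141, -0.002]
contact_force: [-0.4, 5.5, -0.3]
grip_width: 0.0177
```

The head buffer was touched at TCP y ≈ -0.0906. Now I'll stroke outward.

Request:
{"api": "play_rows", "payload": {
  "targets": [
    {"offset": [0, 1, 0], "dr": [0, 0, 0], "grip": -0.59},
    {"offset": [0, 2, 0], "dr": [0, 0, 0], "grip": -0.59},
    {"offset": [0, 3, 0], "dr": [0, 0, 0], "grip": -0.59},
    {"offset": [0, 4, 0], "dr": [0, 0, 0], "grip": -0.59},
    {"offset": [0, 5, 0], "dr": [0, 0, 0], "grip": -0.59},
    {"offset": [0, 6.5, 0], "dr": [0, 0, 0], "grip": -0.59},
    {"offset": [0, 8, 0], "dr": [0, 0, 0], "grip": -0.59},
    {"offset": [0, 9.5, 0], "dr": [0, 0, 0], "grip": -0.59}
  ]
}}

```text
time_s: 6.95
ee_pos: [0.5373, -0.0858, 0.0892]
tcp_rot: [0.056, 3.141, -0.001]
contact_force: [-0.0, -0.7, 0.2]
grip_width: 0.0179
```

Request:
{"api": "play_rows", "payload": {
  "targets": [
    {"offset": [0, 1.5, 0], "dr": [0, 0, 0], "grip": -0.59},
    {"offset": [0, 3, 0], "dr": [0, 0, 0], "grip": -0.59},
    {"offset": [0, 4.5, 0], "dr": [0, 0, 0], "grip": -0.59},
    {"offset": [0, 6, 0], "dr": [0, 0, 0], "grip": -0.59},
    {"offset": [0, 7.5, 0], "dr": [0, 0, 0], "grip": -0.59},
    {"offset": [0, 9, 0], "dr": [0, 0, 0], "grip": -0.59},
    {"offset": [0, 10.5, 0], "dr": [0, 0, 0], "grip": -0.59},
    {"offset": [0, 12, 0], "dr": [0, 0, 0], "grip": -0.59}
  ]
}}

```text
time_s: 7.75
ee_pos: [0.5377, -0.0732, 0.0892]
tcp_rot: [0.055, 3.141, 0.0]
contact_force: [0.6, -0.6, 0.5]
grip_width: 0.0181
```

Request:
{"api": "play_rows", "payload": {
  "targets": [
    {"offset": [0, 1.5, 0], "dr": [0, 0, 0], "grip": -0.59},
    {"offset": [0, 3, 0], "dr": [0, 0, 0], "grip": -0.59},
    {"offset": [0, 4.5, 0], "dr": [0, 0, 0], "grip": -0.59},
    {"offset": [0, 6, 0], "dr": [0, 0, 0], "grip": -0.59},
    {"offset": [0, 7.5, 0], "dr": [0, 0, 0], "grip": -0.59},
    {"offset": [0, 9, 0], "dr": [0, 0, 0], "grip": -0.59},
    {"offset": [0, 10.5, 0], "dr": [0, 0, 0], "grip": -0.59},
    {"offset": [0, 12, 0], "dr": [0, 0, 0], "grip": -0.59}
  ]
}}

```text
time_s: 8.55
ee_pos: [0.5382, -0.0612, 0.0892]
tcp_rot: [0.055, 3.141, 0.0]
contact_force: [0.9, -0.4, 0.3]
grip_width: 0.0178
```

Request:
{"api": "play_rows", "payload": {
  "targets": [
    {"offset": [0, 1.5, 0], "dr": [0, 0, 0], "grip": -0.59},
    {"offset": [0, 3, 0], "dr": [0, 0, 0], "grip": -0.59},
    {"offset": [0, 4.5, 0], "dr": [0, 0, 0], "grip": -0.59},
    {"offset": [0, 6, 0], "dr": [0, 0, 0], "grip": -0.59},
    {"offset": [0, 7.5, 0], "dr": [0, 0, 0], "grip": -0.59},
    {"offset": [0, 9, 0], "dr": [0, 0, 0], "grip": -0.59},
    {"offset": [0, 10.5, 0], "dr": [0, 0, 0], "grip": -0.59},
    {"offset": [0, 12, 0], "dr": [0, 0, 0], "grip": -0.59}
  ]
}}

```text
time_s: 9.35
ee_pos: [0.5386, -0.0492, 0.0892]
tcp_rot: [0.055, 3.141, 0.0]
contact_force: [0.0, -1.3, 0.6]
grip_width: 0.0179
```

Request:
{"api": "play_rows", "payload": {
  "targets": [
    {"offset": [0, 1.3, 0], "dr": [0, 0, 0], "grip": -0.59},
    {"offset": [0, 2.6, 0], "dr": [0, 0, 0], "grip": -0.59},
    {"offset": [0, 4, 0], "dr": [0, 0, 0], "grip": -0.59}
  ]
}}

```text
time_s: 9.65
ee_pos: [0.5387, -0.0453, 0.0892]
tcp_rot: [0.055, 3.141, 0.0]
contact_force: [0.2, -1.4, 0.7]
grip_width: 0.0176
```

Request:
{"api": "play_rows", "payload": {
  "targets": [
    {"offset": [0, 1.3, 0], "dr": [0, 0, 0], "grip": -0.59},
    {"offset": [0, 2.6, 0], "dr": [0, 0, 0], "grip": -0.59},
    {"offset": [0, 4, 0], "dr": [0, 0, 0], "grip": -0.59}
  ]
}}

```text
time_s: 9.95
ee_pos: [0.5388, -0.0413, 0.0892]
tcp_rot: [0.055, 3.141, 0.0]
contact_force: [1.1, -2.0, 0.5]
grip_width: 0.0178
```

Request:
{"api": "play_rows", "payload": {
  "targets": [
    {"offset": [0, 1.3, 0], "dr": [0, 0, 0], "grip": -0.59},
    {"offset": [0, 2.6, 0], "dr": [0, 0, 0], "grip": -0.59},
    {"offset": [0, 4, 0], "dr": [0, 0, 0], "grip": -0.59}
  ]
}}

```text
time_s: 10.25
ee_pos: [0.539, -0.0373, 0.0892]
tcp_rot: [-0.055, -3.141, -0.0]
contact_force: [1.3, -1.0, 0.5]
grip_width: 0.0176
```

Request:
{"api": "play_rows", "payload": {
  "targets": [
    {"offset": [0, 1.3, 0], "dr": [0, 0, 0], "grip": -0.59},
    {"offset": [0, 2.6, 0], "dr": [0, 0, 0], "grip": -0.59},
    {"offset": [0, 4, 0], "dr": [0, 0, 0], "grip": -0.59}
  ]
}}

```text
time_s: 10.55
ee_pos: [0.5391, -0.0333, 0.0892]
tcp_rot: [0.055, 3.141, 0.0]
contact_force: [0.2, -1.7, 1.2]
grip_width: 0.0179
```

Request:
{"api": "play_rows", "payload": {
  "targets": [
    {"offset": [0, 1.3, 0], "dr": [0, 0, 0], "grip": -0.59},
    {"offset": [0, 2.6, 0], "dr": [0, 0, 0], "grip": -0.59},
    {"offset": [0, 4, 0], "dr": [0, 0, 0], "grip": -0.59}
  ]
}}

```text
time_s: 10.85
ee_pos: [0.5393, -0.0293, 0.0892]
tcp_rot: [0.055, 3.141, 0.0]
contact_force: [0.2, -1.7, 1.1]
grip_width: 0.0176
```

Request:
{"api": "play_rows", "payload": {
  "targets": [
    {"offset": [0, 1.3, 0], "dr": [0, 0, 0], "grip": -0.59},
    {"offset": [0, 2.6, 0], "dr": [0, 0, 0], "grip": -0.59},
    {"offset": [0, 4, 0], "dr": [0, 0, 0], "grip": -0.59}
  ]
}}

```text
time_s: 11.15
ee_pos: [0.5394, -0.0253, 0.0891]
tcp_rot: [-0.055, -3.141, -0.0]
contact_force: [0.5, -0.6, 0.3]
grip_width: 0.0179
```

Request:
{"api": "play_rows", "payload": {
  "targets": [
    {"offset": [0, 1, 0], "dr": [0, 0, 0], "grip": -0.59},
    {"offset": [0, 2, 0], "dr": [0, 0, 0], "grip": -0.59},
    {"offset": [0, 3, 0], "dr": [0, 0, 0], "grip": -0.59}
  ]
}}

```text
time_s: 11.45
ee_pos: [0.5395, -0.0223, 0.0891]
tcp_rot: [-0.055, -3.141, -0.0]
contact_force: [0.9, -1.7, 0.5]
grip_width: 0.0173
```

Request:
{"api": "play_rows", "payload": {
  "targets": [
    {"offset": [0, 1, 0], "dr": [0, 0, 0], "grip": -0.59},
    {"offset": [0, 2, 0], "dr": [0, 0, 0], "grip": -0.59},
    {"offset": [0, 3, 0], "dr": [0, 0, 0], "grip": -0.59}
  ]
}}

```text
time_s: 11.75
ee_pos: [0.5396, -0.0193, 0.0891]
tcp_rot: [-0.055, -3.141, -0.0]
contact_force: [1.6, -0.9, 0.0]
grip_width: 0.0178
```

Request:
{"api": "play_rows", "payload": {
  "targets": [
    {"offset": [0, 1, 0], "dr": [0, 0, 0], "grip": -0.59},
    {"offset": [0, 2, 0], "dr": [0, 0, 0], "grip": -0.59},
    {"offset": [0, 3, 0], "dr": [0, 0, 0], "grip": -0.59}
  ]
}}

```text
time_s: 12.05
ee_pos: [0.5397, -0.0163, 0.0891]
tcp_rot: [-0.055, -3.141, -0.0]
contact_force: [0.5, -0.6, 0.1]
grip_width: 0.018
```

Request:
{"api": "play_rows", "payload": {
  "targets": [
    {"offset": [0, 1, 0], "dr": [0, 0, 0], "grip": -0.59},
    {"offset": [0, 2, 0], "dr": [0, 0, 0], "grip": -0.59},
    {"offset": [0, 3, 0], "dr": [0, 0, 0], "grip": -0.59}
  ]
}}

```text
time_s: 12.35
ee_pos: [0.5398, -0.0133, 0.0892]
tcp_rot: [-0.055, -3.141, -0.0]
contact_force: [1.0, -0.8, -0.0]
grip_width: 0.0178
```

Request:
{"api": "play_rows", "payload": {
  "targets": [
    {"offset": [0, 1, 0], "dr": [0, 0, 0], "grip": -0.59},
    {"offset": [0, 2, 0], "dr": [0, 0, 0], "grip": -0.59},
    {"offset": [0, 3, 0], "dr": [0, 0, 0], "grip": -0.59}
  ]
}}

```text
time_s: 12.65
ee_pos: [0.5399, -0.0103, 0.0892]
tcp_rot: [-0.055, -3.141, -0.0]
contact_force: [1.3, -1.5, -0.5]
grip_width: 0.0181
```

Request:
{"api": "play_rows", "payload": {
  "targets": [
    {"offset": [0, 1, 0], "dr": [0, 0, 0], "grip": -0.59},
    {"offset": [0, 2, 0], "dr": [0, 0, 0], "grip": -0.59},
    {"offset": [0, 3, 0], "dr": [0, 0, 0], "grip": -0.59}
  ]
}}

```text
time_s: 12.95
ee_pos: [0.54, -0.0073, 0.0891]
tcp_rot: [-0.055, -3.141, -0.0]
contact_force: [0.0, -1.4, -0.1]
grip_width: 0.0178
```

Request:
{"api": "play_rows", "payload": {
  "targets": [
    {"offset": [0, 1, 0], "dr": [0, 0, 0], "grip": -0.59},
    {"offset": [0, 2, 0], "dr": [0, 0, 0], "grip": -0.59},
    {"offset": [0, 3, 0], "dr": [0, 0, 0], "grip": -0.59}
  ]
}}

```text
time_s: 13.25
ee_pos: [0.5401, -0.0043, 0.0892]
tcp_rot: [0.055, 3.141, 0.0]
contact_force: [0.3, -1.5, -0.1]
grip_width: 0.0181
```

Request:
{"api": "play_rows", "payload": {
  "targets": [
    {"offset": [0, 1, 0], "dr": [0, 0, 0], "grip": -0.59},
    {"offset": [0, 2, 0], "dr": [0, 0, 0], "grip": -0.59},
    {"offset": [0, 3, 0], "dr": [0, 0, 0], "grip": -0.59}
  ]
}}

```text
time_s: 13.55
ee_pos: [0.5402, -0.0013, 0.0892]
tcp_rot: [-0.055, -3.141, -0.0]
contact_force: [0.4, -0.5, 0.0]
grip_width: 0.018
```

Request:
{"api": "play_rows", "payload": {
  "targets": [
    {"offset": [0, 1, 0], "dr": [0, 0, 0], "grip": -0.59},
    {"offset": [0, 2, 0], "dr": [0, 0, 0], "grip": -0.59},
    {"offset": [0, 3, 0], "dr": [0, 0, 0], "grip": -0.59}
  ]
}}

```text
time_s: 13.85
ee_pos: [0.5403, 0.0017, 0.0892]
tcp_rot: [-0.055, -3.141, -0.0]
contact_force: [0.2, -1.6, -0.4]
grip_width: 0.018
```

Request:
{"api": "play_rows", "payload": {
  "targets": [
    {"offset": [0, 1, 0], "dr": [0, 0, 0], "grip": -0.59},
    {"offset": [0, 2, 0], "dr": [0, 0, 0], "grip": -0.59},
    {"offset": [0, 3, 0], "dr": [0, 0, 0], "grip": -0.59}
  ]
}}

```text
time_s: 14.15
ee_pos: [0.5404, 0.0047, 0.0892]
tcp_rot: [-0.055, -3.141, -0.0]
contact_force: [-0.1, -0.4, -0.2]
grip_width: 0.0177
```

Request:
{"api": "play_rows", "payload": {
  "targets": [
    {"offset": [0, 1, 0], "dr": [0, 0, 0], "grip": -0.59},
    {"offset": [0, 2, 0], "dr": [0, 0, 0], "grip": -0.59},
    {"offset": [0, 3, 0], "dr": [0, 0, 0], "grip": -0.59}
  ]
}}

```text
time_s: 14.45
ee_pos: [0.5405, 0.0077, 0.0892]
tcp_rot: [-0.055, -3.141, -0.0]
contact_force: [-0.1, -0.3, -0.0]
grip_width: 0.0175
```

Request:
{"api": "play_rows", "payload": {
  "targets": [
    {"offset": [0, 1, 0], "dr": [0, 0, 0], "grip": -0.59},
    {"offset": [0, 2, 0], "dr": [0, 0, 0], "grip": -0.59},
    {"offset": [0, 3, 0], "dr": [0, 0, 0], "grip": -0.59}
  ]
}}

```text
time_s: 14.75
ee_pos: [0.5407, 0.0107, 0.0892]
tcp_rot: [0.055, 3.141, 0.0]
contact_force: [0.3, -1.1, 0.4]
grip_width: 0.0178
```

Request:
{"api": "play_rows", "payload": {
  "targets": [
    {"offset": [0, 1, 0], "dr": [0, 0, 0], "grip": -0.59},
    {"offset": [0, 2, 0], "dr": [0, 0, 0], "grip": -0.59},
    {"offset": [0, 3, 0], "dr": [0, 0, 0], "grip": -0.59}
  ]
}}

```text
time_s: 15.05
ee_pos: [0.5407, 0.0137, 0.0892]
tcp_rot: [-0.055, -3.141, -0.0]
contact_force: [0.7, -0.9, -0.2]
grip_width: 0.0179
```

Request:
{"api": "play_rows", "payload": {
  "targets": [
    {"offset": [0, 1, 0], "dr": [0, 0, 0], "grip": -0.59},
    {"offset": [0, 2, 0], "dr": [0, 0, 0], "grip": -0.59},
    {"offset": [0, 3, 0], "dr": [0, 0, 0], "grip": -0.59}
  ]
}}

```text
time_s: 15.35
ee_pos: [0.5408, 0.0167, 0.0892]
tcp_rot: [-0.055, -3.141, -0.0]
contact_force: [0.4, -1.6, 0.3]
grip_width: 0.0177
```

Request:
{"api": "play_rows", "payload": {
  "targets": [
    {"offset": [0, 1, 0], "dr": [0, 0, 0], "grip": -0.59},
    {"offset": [0, 2, 0], "dr": [0, 0, 0], "grip": -0.59},
    {"offset": [0, 3, 0], "dr": [0, 0, 0], "grip": -0.59}
  ]
}}

```text
time_s: 15.65
ee_pos: [0.5409, 0.0197, 0.0892]
tcp_rot: [-0.055, -3.141, -0.0]
contact_force: [1.2, -1.9, 0.9]
grip_width: 0.0181
```

Request:
{"api": "play_rows", "payload": {
  "targets": [
    {"offset": [0, 1, 0], "dr": [0, 0, 0], "grip": -0.59},
    {"offset": [0, 2, 0], "dr": [0, 0, 0], "grip": -0.59},
    {"offset": [0, 3, 0], "dr": [0, 0, 0], "grip": -0.59}
  ]
}}

```text
time_s: 15.95
ee_pos: [0.5411, 0.0227, 0.0892]
tcp_rot: [-0.055, -3.141, -0.0]
contact_force: [0.7, -0.5, -0.1]
grip_width: 0.018
```

Request:
{"api": "play_rows", "payload": {
  "targets": [
    {"offset": [0, 1, 0], "dr": [0, 0, 0], "grip": -0.59},
    {"offset": [0, 2, 0], "dr": [0, 0, 0], "grip": -0.59}
  ]
}}

```text
time_s: 16.15
ee_pos: [0.5411, 0.0247, 0.0892]
tcp_rot: [-0.055, -3.141, -0.0]
contact_force: [0.1, -1.1, 0.1]
grip_width: 0.0175
```

Request:
{"api": "play_rows", "payload": {
  "targets": [
    {"offset": [0, 1, 0], "dr": [0, 0, 0], "grip": -0.59},
    {"offset": [0, 2, 0], "dr": [0, 0, 0], "grip": -0.59}
  ]
}}

```text
time_s: 16.35
ee_pos: [0.5412, 0.0267, 0.0891]
tcp_rot: [-0.055, -3.141, -0.0]
contact_force: [0.0, -1.6, -1.1]
grip_width: 0.0181
```

Request:
{"api": "play_rows", "payload": {
  "targets": [
    {"offset": [0, 1, 0], "dr": [0, 0, 0], "grip": -0.59},
    {"offset": [0, 2, 0], "dr": [0, 0, 0], "grip": -0.59}
  ]
}}

```text
time_s: 16.55
ee_pos: [0.5413, 0.0287, 0.0892]
tcp_rot: [-0.055, -3.141, -0.0]
contact_force: [0.4, -1.5, 0.4]
grip_width: 0.0178
```

Request:
{"api": "play_rows", "payload": {
  "targets": [
    {"offset": [0, 1, 0], "dr": [0, 0, 0], "grip": -0.59},
    {"offset": [0, 2, 0], "dr": [0, 0, 0], "grip": -0.59}
  ]
}}

```text
time_s: 16.75
ee_pos: [0.5413, 0.0299, 0.0892]
tcp_rot: [-0.056, -3.141, 0.001]
contact_force: [1.2, -3.5, 0.6]
grip_width: 0.018
```

Request:
{"api": "play_rows", "payload": {
  "targets": [
    {"offset": [0, 1, 0], "dr": [0, 0, 0], "grip": -0.59},
    {"offset": [0, 2, 0], "dr": [0, 0, 0], "grip": -0.59}
  ]
}}

```text
time_s: 16.95
ee_pos: [0.5414, 0.0313, 0.0891]
tcp_rot: [-0.056, -3.141, 0.002]
contact_force: [0.2, -5.6, -0.8]
grip_width: 0.0179
```

Request:
{"api": "play_rows", "payload": {
  "targets": [
    {"offset": [0, 1, 0], "dr": [0, 0, 0], "grip": -0.59},
    {"offset": [0, 2, 0], "dr": [0, 0, 0], "grip": -0.59}
  ]
}}

```text
time_s: 17.15
ee_pos: [0.5414, 0.0327, 0.0892]
tcp_rot: [-0.057, -3.141, 0.003]
contact_force: [0.8, -7.5, -0.6]
grip_width: 0.0177
```

Request:
{"api": "play_rows", "payload": {
  "targets": [
    {"offset": [0, 1, 0], "dr": [0, 0, 0], "grip": -0.59},
    {"offset": [0, 2, 0], "dr": [0, 0, 0], "grip": -0.59}
  ]
}}

```text
time_s: 17.35
ee_pos: [0.5414, 0.0342, 0.0891]
tcp_rot: [-0.058, -3.141, 0.004]
contact_force: [0.5, -7.1, 0.9]
grip_width: 0.0178
```

Request:
{"api": "play_rows", "payload": {
  "targets": [
    {"offset": [0, 1, 0], "dr": [0, 0, 0], "grip": -0.59},
    {"offset": [0, 2, 0], "dr": [0, 0, 0], "grip": -0.59}
  ]
}}

```text
time_s: 17.55
ee_pos: [0.5415, 0.036, 0.0892]
tcp_rot: [-0.058, -3.141, 0.004]
contact_force: [0.6, -8.4, 0.1]
grip_width: 0.0177
```

Request:
{"api": "play_rows", "payload": {
  "targets": [
    {"offset": [0, 1, 0], "dr": [0, 0, 0], "grip": -0.59},
    {"offset": [0, 2, 0], "dr": [0, 0, 0], "grip": -0.59}
  ]
}}

```text
time_s: 17.75
ee_pos: [0.5416, 0.0383, 0.0891]
tcp_rot: [-0.058, -3.141, 0.004]
contact_force: [0.0, -6.3, 0.4]
grip_width: 0.0183
```

Request:
{"api": "play_rows", "payload": {
  "targets": [
    {"offset": [0, 1, 0], "dr": [0, 0, 0], "grip": -0.59},
    {"offset": [0, 2, 0], "dr": [0, 0, 0], "grip": -0.59}
  ]
}}

```text
time_s: 17.95
ee_pos: [0.5417, 0.041, 0.0892]
tcp_rot: [-0.057, -3.141, 0.002]
contact_force: [0.2, -3.8, 0.7]
grip_width: 0.0179
```

Request:
{"api": "play_rows", "payload": {
  "targets": [
    {"offset": [0, 1, 0], "dr": [0, 0, 0], "grip": -0.59},
    {"offset": [0, 2, 0], "dr": [0, 0, 0], "grip": -0.59}
  ]
}}

```text
time_s: 18.15
ee_pos: [0.5418, 0.0445, 0.0892]
tcp_rot: [-0.056, -3.141, -0.0]
contact_force: [-0.2, -2.9, -0.0]
grip_width: 0.018
```

Request:
{"api": "play_rows", "payload": {
  "targets": [
    {"offset": [0, 1, 0], "dr": [0, 0, 0], "grip": -0.59},
    {"offset": [0, 2, 0], "dr": [0, 0, 0], "grip": -0.59}
  ]
}}

```text
time_s: 18.35
ee_pos: [0.5419, 0.0476, 0.0892]
tcp_rot: [0.054, 3.141, 0.002]
contact_force: [0.8, -1.1, -0.8]
grip_width: 0.0178
```

Request:
{"api": "play_rows", "payload": {
  "targets": [
    {"offset": [0, 1, 0], "dr": [0, 0, 0], "grip": -0.59},
    {"offset": [0, 2, 0], "dr": [0, 0, 0], "grip": -0.59}
  ]
}}

```text
time_s: 18.55
ee_pos: [0.542, 0.0493, 0.0892]
tcp_rot: [0.054, 3.141, 0.001]
contact_force: [0.0, -0.9, -0.0]
grip_width: 0.0177
```

Request:
{"api": "play_rows", "payload": {
  "targets": [
    {"offset": [0, 1, 0], "dr": [0, 0, 0], "grip": -0.59},
    {"offset": [0, 2, 0], "dr": [0, 0, 0], "grip": -0.59}
  ]
}}

```text
time_s: 18.75
ee_pos: [0.5421, 0.0509, 0.0892]
tcp_rot: [0.055, 3.141, 0.0]
contact_force: [-0.2, -1.1, 0.1]
grip_width: 0.0175
```

Request:
{"api": "play_rows", "payload": {
  "targets": [
    {"offset": [0, 1, 0], "dr": [0, 0, 0], "grip": -0.59},
    {"offset": [0, 2, 0], "dr": [0, 0, 0], "grip": -0.59}
  ]
}}

```text
time_s: 18.95
ee_pos: [0.5421, 0.0527, 0.0892]
tcp_rot: [-0.055, -3.141, -0.0]
contact_force: [0.7, -1.1, 0.1]
grip_width: 0.0178
```

Request:
{"api": "play_rows", "payload": {
  "targets": [
    {"offset": [0, 1, 0], "dr": [0, 0, 0], "grip": -0.59},
    {"offset": [0, 2, 0], "dr": [0, 0, 0], "grip": -0.59}
  ]
}}

```text
time_s: 19.15
ee_pos: [0.5422, 0.0547, 0.0892]
tcp_rot: [-0.055, -3.141, -0.0]
contact_force: [0.3, -1.3, 0.4]
grip_width: 0.018
```

Request:
{"api": "play_rows", "payload": {
  "targets": [
    {"offset": [0, 1, 0], "dr": [0, 0, 0], "grip": -0.59},
    {"offset": [0, 2, 0], "dr": [0, 0, 0], "grip": -0.59}
  ]
}}

```text
time_s: 19.35
ee_pos: [0.5422, 0.0566, 0.0891]
tcp_rot: [-0.055, -3.141, -0.0]
contact_force: [-0.1, -1.8, 0.0]
grip_width: 0.0177
```

Request:
{"api": "play_rows", "payload": {
  "targets": [
    {"offset": [0, 1, 0], "dr": [0, 0, 0], "grip": -0.59},
    {"offset": [0, 2, 0], "dr": [0, 0, 0], "grip": -0.59}
  ]
}}

```text
time_s: 19.55
ee_pos: [0.5423, 0.0586, 0.0892]
tcp_rot: [0.055, 3.141, 0.0]
contact_force: [0.3, -0.8, 0.1]
grip_width: 0.0181
```

Request:
{"api": "play_rows", "payload": {
  "targets": [
    {"offset": [0, 1.5, 0], "dr": [0, 0, 0], "grip": -0.59},
    {"offset": [0, 3, 0], "dr": [0, 0, 0], "grip": -0.59},
    {"offset": [0, 4.5, 0], "dr": [0, 0, 0], "grip": -0.59},
    {"offset": [0, 6, 0], "dr": [0, 0, 0], "grip": -0.59},
    {"offset": [0, 7.5, 0], "dr": [0, 0, 0], "grip": -0.59},
    {"offset": [0, 9, 0], "dr": [0, 0, 0], "grip": -0.59},
    {"offset": [0, 10.5, 0], "dr": [0, 0, 0], "grip": -0.59},
    {"offset": [0, 12, 0], "dr": [0, 0, 0], "grip": -0.59}
  ]
}}

```text
time_s: 20.35
ee_pos: [0.5427, 0.0707, 0.0892]
tcp_rot: [-0.055, -3.141, -0.0]
contact_force: [0.3, -1.4, -0.4]
grip_width: 0.0178
```

Request:
{"api": "play_rows", "payload": {
  "targets": [
    {"offset": [0, 1.2, 0], "dr": [0, 0, 0], "grip": -0.59},
    {"offset": [0, 2.4, 0], "dr": [0, 0, 0], "grip": -0.59},
    {"offset": [0, 3.6, 0], "dr": [0, 0, 0], "grip": -0.59},
    {"offset": [0, 4.8, 0], "dr": [0, 0, 0], "grip": -0.59},
    {"offset": [0, 6, 0], "dr": [0, 0, 0], "grip": -0.59},
    {"offset": [0, 7, 0], "dr": [0, 0, 0], "grip": -0.59},
    {"offset": [0, 8, 0], "dr": [0, 0, 0], "grip": -0.59},
    {"offset": [0, 9, 0], "dr": [0, 0, 0], "grip": -0.59}
  ]
}}

```text
time_s: 21.15
ee_pos: [0.543, 0.0796, 0.0892]
tcp_rot: [-0.055, -3.141, -0.0]
contact_force: [0.6, -1.1, -0.5]
grip_width: 0.0179
```

Request:
{"api": "play_rows", "payload": {
  "targets": [
    {"offset": [0, 0.7, 0], "dr": [0, 0, 0], "grip": -0.59},
    {"offset": [0, 1.4, 0], "dr": [0, 0, 0], "grip": -0.59}
  ]
}}

```text
time_s: 21.35
ee_pos: [0.5431, 0.081, 0.0892]
tcp_rot: [-0.055, -3.141, -0.0]
contact_force: [0.5, -0.8, -0.0]
grip_width: 0.0177
```

Request:
{"api": "play_rows", "payload": {
  "targets": [
    {"offset": [0, 0.7, 0], "dr": [0, 0, 0], "grip": -0.59},
    {"offset": [0, 1.4, 0], "dr": [0, 0, 0], "grip": -0.59}
  ]
}}

```text
time_s: 21.55
ee_pos: [0.5432, 0.0824, 0.0892]
tcp_rot: [0.055, 3.141, 0.0]
contact_force: [1.3, -1.2, 0.2]
grip_width: 0.0178
```

Request:
{"api": "play_rows", "payload": {
  "targets": [
    {"offset": [0, 0.7, 0], "dr": [0, 0, 0], "grip": -0.59},
    {"offset": [0, 1.4, 0], "dr": [0, 0, 0], "grip": -0.59}
  ]
}}

```text
time_s: 21.75
ee_pos: [0.5432, 0.0838, 0.0892]
tcp_rot: [-0.055, -3.141, -0.0]
contact_force: [0.6, -1.6, -0.3]
grip_width: 0.0179
```

Request:
{"api": "play_rows", "payload": {
  "targets": [
    {"offset": [0, 0.7, 0], "dr": [0, 0, 0], "grip": -0.59},
    {"offset": [0, 1.4, 0], "dr": [0, 0, 0], "grip": -0.59}
  ]
}}

```text
time_s: 21.95
ee_pos: [0.5432, 0.0847, 0.0892]
tcp_rot: [-0.055, -3.141, 0.001]
contact_force: [1.3, -3.2, 0.2]
grip_width: 0.018
```

Request:
{"api": "play_rows", "payload": {
  "targets": [
    {"offset": [0, 0.7, 0], "dr": [0, 0, 0], "grip": -0.59},
    {"offset": [0, 1.4, 0], "dr": [0, 0, 0], "grip": -0.59}
  ]
}}

```text
time_s: 22.15
ee_pos: [0.5433, 0.0858, 0.0892]
tcp_rot: [-0.056, -3.141, 0.001]
contact_force: [0.3, -3.9, 0.0]
grip_width: 0.0177
```

Request:
{"api": "play_rows", "payload": {
  "targets": [
    {"offset": [0, 0.7, 0], "dr": [0, 0, 0], "grip": -0.59},
    {"offset": [0, 1.4, 0], "dr": [0, 0, 0], "grip": -0.59}
  ]
}}

```text
time_s: 22.35
ee_pos: [0.5433, 0.087, 0.0891]
tcp_rot: [-0.056, -3.141, 0.002]
contact_force: [0.5, -6.2, 0.1]
grip_width: 0.0179
```

Tail touch was at TCP y ≈ 0.0836 (carriage 0.170). The tight middle from the outward stroke is at about 0.1255. Now coming back.

Request:
{"api": "play_rows", "payload": {
  "targets": [
    {"offset": [0, -1, 0], "dr": [0, 0, 0], "grip": -0.59},
    {"offset": [0, -2, 0], "dr": [0, 0, 0], "grip": -0.59},
    {"offset": [0, -3, 0], "dr": [0, 0, 0], "grip": -0.59},
    {"offset": [0, -4, 0], "dr": [0, 0, 0], "grip": -0.59},
    {"offset": [0, -5.5, 0], "dr": [0, 0, 0], "grip": -0.59},
    {"offset": [0, -7, 0], "dr": [0, 0, 0], "grip": -0.59},
    {"offset": [0, -8.5, 0], "dr": [0, 0, 0], "grip": -0.59},
    {"offset": [0, -10, 0], "dr": [0, 0, 0], "grip": -0.59}
  ]
}}

```text
time_s: 23.15
ee_pos: [0.5429, 0.0785, 0.0892]
tcp_rot: [-0.054, -3.141, -0.001]
contact_force: [-0.6, 1.9, -0.1]
grip_width: 0.0177
```

Request:
{"api": "play_rows", "payload": {
  "targets": [
    {"offset": [0, -1.5, 0], "dr": [0, 0, 0], "grip": -0.59},
    {"offset": [0, -3, 0], "dr": [0, 0, 0], "grip": -0.59},
    {"offset": [0, -4.5, 0], "dr": [0, 0, 0], "grip": -0.59},
    {"offset": [0, -6, 0], "dr": [0, 0, 0], "grip": -0.59},
    {"offset": [0, -7.5, 0], "dr": [0, 0, 0], "grip": -0.59},
    {"offset": [0, -9, 0], "dr": [0, 0, 0], "grip": -0.59},
    {"offset": [0, -10.5, 0], "dr": [0, 0, 0], "grip": -0.59},
    {"offset": [0, -12, 0], "dr": [0, 0, 0], "grip": -0.59}
  ]
}}

```text
time_s: 23.95
ee_pos: [0.5425, 0.0658, 0.0892]
tcp_rot: [-0.055, -3.141, -0.0]
contact_force: [-1.4, 1.6, 0.7]
grip_width: 0.0179
```

Request:
{"api": "play_rows", "payload": {
  "targets": [
    {"offset": [0, -1.5, 0], "dr": [0, 0, 0], "grip": -0.59},
    {"offset": [0, -3, 0], "dr": [0, 0, 0], "grip": -0.59},
    {"offset": [0, -4.5, 0], "dr": [0, 0, 0], "grip": -0.59},
    {"offset": [0, -6, 0], "dr": [0, 0, 0], "grip": -0.59},
    {"offset": [0, -7.5, 0], "dr": [0, 0, 0], "grip": -0.59},
    {"offset": [0, -9, 0], "dr": [0, 0, 0], "grip": -0.59},
    {"offset": [0, -10.5, 0], "dr": [0, 0, 0], "grip": -0.59},
    {"offset": [0, -12, 0], "dr": [0, 0, 0], "grip": -0.59}
  ]
}}

```text
time_s: 24.75
ee_pos: [0.5421, 0.0539, 0.0892]
tcp_rot: [-0.055, -3.141, -0.0]
contact_force: [-0.3, 1.0, 0.2]
grip_width: 0.0176
```

Request:
{"api": "play_rows", "payload": {
  "targets": [
    {"offset": [0, -1, 0], "dr": [0, 0, 0], "grip": -0.59},
    {"offset": [0, -2, 0], "dr": [0, 0, 0], "grip": -0.59},
    {"offset": [0, -3, 0], "dr": [0, 0, 0], "grip": -0.59},
    {"offset": [0, -4, 0], "dr": [0, 0, 0], "grip": -0.59}
  ]
}}

```text
time_s: 25.15
ee_pos: [0.542, 0.0499, 0.0892]
tcp_rot: [-0.055, -3.141, -0.0]
contact_force: [-1.7, 1.3, 0.6]
grip_width: 0.0179
```

Request:
{"api": "play_rows", "payload": {
  "targets": [
    {"offset": [0, -0.5, 0], "dr": [0, 0, 0], "grip": -0.59},
    {"offset": [0, -1, 0], "dr": [0, 0, 0], "grip": -0.59}
  ]
}}

```text
time_s: 25.35
ee_pos: [0.542, 0.049, 0.0892]
tcp_rot: [-0.055, -3.141, -0.0]
contact_force: [-0.8, 0.6, 0.1]
grip_width: 0.018
```

Request:
{"api": "play_rows", "payload": {
  "targets": [
    {"offset": [0, -0.5, 0], "dr": [0, 0, 0], "grip": -0.59},
    {"offset": [0, -1, 0], "dr": [0, 0, 0], "grip": -0.59}
  ]
}}

```text
time_s: 25.55
ee_pos: [0.5419, 0.048, 0.0892]
tcp_rot: [-0.055, -3.141, -0.0]
contact_force: [-1.4, 1.1, 0.4]
grip_width: 0.0179
```

Request:
{"api": "play_rows", "payload": {
  "targets": [
    {"offset": [0, -0.5, 0], "dr": [0, 0, 0], "grip": -0.59},
    {"offset": [0, -1, 0], "dr": [0, 0, 0], "grip": -0.59}
  ]
}}

```text
time_s: 25.75
ee_pos: [0.5419, 0.047, 0.0892]
tcp_rot: [-0.055, -3.141, -0.0]
contact_force: [-0.1, 1.5, -0.7]
grip_width: 0.018
```

Request:
{"api": "play_rows", "payload": {
  "targets": [
    {"offset": [0, -0.5, 0], "dr": [0, 0, 0], "grip": -0.59},
    {"offset": [0, -1, 0], "dr": [0, 0, 0], "grip": -0.59}
  ]
}}

```text
time_s: 25.95
ee_pos: [0.5419, 0.046, 0.0892]
tcp_rot: [-0.055, -3.141, -0.0]
contact_force: [-1.2, 1.5, -0.4]
grip_width: 0.0176
```

Request:
{"api": "play_rows", "payload": {
  "targets": [
    {"offset": [0, -0.5, 0], "dr": [0, 0, 0], "grip": -0.59},
    {"offset": [0, -1, 0], "dr": [0, 0, 0], "grip": -0.59}
  ]
}}

```text
time_s: 26.15
ee_pos: [0.5418, 0.0449, 0.0892]
tcp_rot: [-0.055, -3.141, -0.0]
contact_force: [0.1, 1.2, -0.7]
grip_width: 0.0178
```

Request:
{"api": "play_rows", "payload": {
  "targets": [
    {"offset": [0, -0.5, 0], "dr": [0, 0, 0], "grip": -0.59},
    {"offset": [0, -1, 0], "dr": [0, 0, 0], "grip": -0.59}
  ]
}}

```text
time_s: 26.35
ee_pos: [0.5418, 0.0443, 0.0892]
tcp_rot: [-0.055, -3.141, -0.001]
contact_force: [-1.0, 3.2, 0.1]
grip_width: 0.0179
```

Request:
{"api": "play_rows", "payload": {
  "targets": [
    {"offset": [0, -0.5, 0], "dr": [0, 0, 0], "grip": -0.59},
    {"offset": [0, -1, 0], "dr": [0, 0, 0], "grip": -0.59}
  ]
}}

```text
time_s: 26.55
ee_pos: [0.5418, 0.0436, 0.0892]
tcp_rot: [0.054, 3.141, 0.001]
contact_force: [-0.3, 3.4, -0.5]
grip_width: 0.0178
```

Request:
{"api": "play_rows", "payload": {
  "targets": [
    {"offset": [0, -0.5, 0], "dr": [0, 0, 0], "grip": -0.59},
    {"offset": [0, -1, 0], "dr": [0, 0, 0], "grip": -0.59}
  ]
}}

```text
time_s: 26.75
ee_pos: [0.5417, 0.0428, 0.0892]
tcp_rot: [-0.054, -3.141, -0.002]
contact_force: [-1.7, 4.6, -0.2]
grip_width: 0.0178
```

Request:
{"api": "play_rows", "payload": {
  "targets": [
    {"offset": [0, -0.5, 0], "dr": [0, 0, 0], "grip": -0.59},
    {"offset": [0, -1, 0], "dr": [0, 0, 0], "grip": -0.59}
  ]
}}

```text
time_s: 26.95
ee_pos: [0.5417, 0.042, 0.0892]
tcp_rot: [0.054, 3.141, 0.002]
contact_force: [-1.0, 6.1, -0.3]
grip_width: 0.0178
```

Request:
{"api": "play_rows", "payload": {
  "targets": [
    {"offset": [0, -0.5, 0], "dr": [0, 0, 0], "grip": -0.59},
    {"offset": [0, -1, 0], "dr": [0, 0, 0], "grip": -0.59}
  ]
}}

```text
time_s: 27.15
ee_pos: [0.5417, 0.0413, 0.0892]
tcp_rot: [-0.054, -3.141, -0.003]
contact_force: [-0.0, 7.0, -0.7]
grip_width: 0.018
```

Request:
{"api": "play_rows", "payload": {
  "targets": [
    {"offset": [0, -0.5, 0], "dr": [0, 0, 0], "grip": -0.59},
    {"offset": [0, -1, 0], "dr": [0, 0, 0], "grip": -0.59}
  ]
}}

```text
time_s: 27.35
ee_pos: [0.5417, 0.0406, 0.0892]
tcp_rot: [0.054, 3.141, 0.003]
contact_force: [-0.5, 7.3, -0.2]
grip_width: 0.0177
```

Request:
{"api": "play_rows", "payload": {
  "targets": [
    {"offset": [0, -0.5, 0], "dr": [0, 0, 0], "grip": -0.59},
    {"offset": [0, -1, 0], "dr": [0, 0, 0], "grip": -0.59}
  ]
}}

```text
time_s: 27.55
ee_pos: [0.5416, 0.0397, 0.0892]
tcp_rot: [0.053, 3.141, 0.003]
contact_force: [-1.2, 7.2, -1.7]
grip_width: 0.0176
```

Request:
{"api": "play_rows", "payload": {
  "targets": [
    {"offset": [0, -0.5, 0], "dr": [0, 0, 0], "grip": -0.59},
    {"offset": [0, -1, 0], "dr": [0, 0, 0], "grip": -0.59}
  ]
}}

```text
time_s: 27.75
ee_pos: [0.5416, 0.0388, 0.0892]
tcp_rot: [0.053, 3.141, 0.003]
contact_force: [-0.5, 6.5, -0.6]
grip_width: 0.018
```

Request:
{"api": "play_rows", "payload": {
  "targets": [
    {"offset": [0, -0.5, 0], "dr": [0, 0, 0], "grip": -0.59},
    {"offset": [0, -1, 0], "dr": [0, 0, 0], "grip": -0.59}
  ]
}}

```text
time_s: 27.95
ee_pos: [0.5416, 0.0377, 0.0892]
tcp_rot: [0.053, 3.141, 0.003]
contact_force: [-0.9, 6.3, -0.4]
grip_width: 0.018
```

Request:
{"api": "play_rows", "payload": {
  "targets": [
    {"offset": [0, -0.5, 0], "dr": [0, 0, 0], "grip": -0.59},
    {"offset": [0, -1, 0], "dr": [0, 0, 0], "grip": -0.59}
  ]
}}

```text
time_s: 28.15
ee_pos: [0.5416, 0.0368, 0.0892]
tcp_rot: [0.053, 3.141, 0.003]
contact_force: [-1.1, 5.5, -1.0]
grip_width: 0.0177
```

Request:
{"api": "play_rows", "payload": {
  "targets": [
    {"offset": [0, 0, 0], "dr": [0, 0, 0], "grip": -0.59},
    {"offset": [0, 0, 0], "dr": [0, 0, 0], "grip": -0.59}
  ]
}}

```text
time_s: 28.35
ee_pos: [0.5415, 0.0361, 0.0892]
tcp_rot: [-0.054, -3.141, -0.002]
contact_force: [-0.2, 5.7, -0.4]
grip_width: 0.0181
```

Request:
{"api": "play_rows", "payload": {
  "targets": [
    {"offset": [0, -0.5, 0], "dr": [0, 0, 0], "grip": -0.59},
    {"offset": [0, -0.8, 0], "dr": [0, 0, 0], "grip": -0.59}
  ]
}}

```text
time_s: 28.55
ee_pos: [0.5415, 0.0359, 0.0892]
tcp_rot: [-0.053, -3.141, -0.003]
contact_force: [-0.5, 8.0, -0.4]
grip_width: 0.0183
```

Request:
{"api": "play_rows", "payload": {
  "targets": [
    {"offset": [0, 0, 0], "dr": [0, 0, 0], "grip": -0.59},
    {"offset": [0, 0, 0], "dr": [0, 0, 0], "grip": -0.59}
  ]
}}

```text
time_s: 28.75
ee_pos: [0.5415, 0.036, 0.0892]
tcp_rot: [0.053, 3.141, 0.003]
contact_force: [-0.7, 6.9, -0.6]
grip_width: 0.018
```

Request:
{"api": "play_rows", "payload": {
  "targets": [
    {"offset": [0, -0.5, 0], "dr": [0, 0, 0], "grip": -0.59},
    {"offset": [0, -1, 0], "dr": [0, 0, 0], "grip": -0.59}
  ]
}}

```text
time_s: 28.95
ee_pos: [0.5415, 0.0347, 0.0892]
tcp_rot: [-0.054, -3.141, -0.003]
contact_force: [-1.0, 6.5, -0.7]
grip_width: 0.0178
```

Request:
{"api": "play_rows", "payload": {
  "targets": [
    {"offset": [0, 0, 0], "dr": [0, 0, 0], "grip": -0.59}
  ]
}}

```text
time_s: 29.05
ee_pos: [0.5414, 0.0338, 0.0892]
tcp_rot: [-0.054, -3.141, -0.001]
contact_force: [-0.9, 3.3, -0.7]
grip_width: 0.0178
```

Request:
{"api": "play_rows", "payload": {
  "targets": [
    {"offset": [0, 1, 0], "dr": [0, 0, 0], "grip": -0.59},
    {"offset": [0, 2, 0], "dr": [0, 0, 0], "grip": -0.59},
    {"offset": [0, 3, 0], "dr": [0, 0, 0], "grip": -0.59}
  ]
}}

```text
time_s: 29.35
ee_pos: [0.542, 0.0348, 0.0893]
tcp_rot: [0.057, 3.14, -0.002]
contact_force: [0.5, -0.2, -0.0]
grip_width: 0.0182
```

Request:
{"api": "play_rows", "payload": {
  "targets": [
    {"offset": [0, 0.5, 0], "dr": [0, 0, 0], "grip": -0.59},
    {"offset": [0, 1, 0], "dr": [0, 0, 0], "grip": -0.59}
  ]
}}

```text
time_s: 29.55
ee_pos: [0.5418, 0.0366, 0.0892]
tcp_rot: [0.056, 3.141, -0.001]
contact_force: [-0.0, -0.1, 0.1]
grip_width: 0.0179
```

Request:
{"api": "play_rows", "payload": {
  "targets": [
    {"offset": [0, 0.5, 0], "dr": [0, 0, 0], "grip": -0.59},
    {"offset": [0, 1, 0], "dr": [0, 0, 0], "grip": -0.59}
  ]
}}

```text
time_s: 29.75
ee_pos: [0.5417, 0.0378, 0.0892]
tcp_rot: [0.055, 3.141, -0.001]
contact_force: [0.2, -1.7, 0.8]
grip_width: 0.0179
```

Request:
{"api": "play_rows", "payload": {
  "targets": [
    {"offset": [0, 0.6, 0], "dr": [0, 0, 0], "grip": -0.59},
    {"offset": [0, 1.2, 0], "dr": [0, 0, 0], "grip": -0.59}
  ]
}}

```text
time_s: 29.95
ee_pos: [0.5417, 0.0381, 0.0892]
tcp_rot: [0.056, 3.141, -0.002]
contact_force: [0.3, -4.3, -0.0]
grip_width: 0.0175
```

Request:
{"api": "play_rows", "payload": {
  "targets": [
    {"offset": [0, 0.5, 0], "dr": [0, 0, 0], "grip": -0.59}
  ]
}}

```text
time_s: 30.05
ee_pos: [0.5417, 0.0382, 0.0892]
tcp_rot: [0.057, 3.141, -0.003]
contact_force: [-0.0, -5.7, 0.2]
grip_width: 0.018
```

Request:
{"api": "play_rows", "payload": {
  "targets": [
    {"offset": [0, 0.4, 0], "dr": [0, 0, 0], "grip": -0.59}
  ]
}}

```text
time_s: 30.15
ee_pos: [0.5417, 0.0383, 0.0892]
tcp_rot: [0.057, 3.141, -0.003]
contact_force: [0.2, -6.4, 0.0]
grip_width: 0.0181
```

Request:
{"api": "play_rows", "payload": {
  "targets": [
    {"offset": [0, 0.4, 0], "dr": [0, 0, 0], "grip": -0.59}
  ]
}}

```text
time_s: 30.25
ee_pos: [0.5417, 0.0384, 0.0892]
tcp_rot: [0.057, 3.141, -0.004]
contact_force: [-0.0, -7.8, 0.0]
grip_width: 0.018
```

Request:
{"api": "play_rows", "payload": {
  "targets": [
    {"offset": [0, 0.3, 0], "dr": [0, 0, 0], "grip": -0.59}
  ]
}}

```text
time_s: 30.35
ee_pos: [0.5417, 0.0389, 0.0892]
tcp_rot: [0.058, 3.141, -0.003]
contact_force: [-0.0, -4.6, -0.1]
grip_width: 0.018
```

Request:
{"api": "play_rows", "payload": {
  "targets": [
    {"offset": [0, -3.2, 0], "dr": [0, 0, 0], "grip": -0.59},
    {"offset": [0, -4, 0], "dr": [0, 0, 0], "grip": -0.59},
    {"offset": [0, -4, 0], "dr": [0, 0, 0], "grip": -0.59}
  ]
}}

```text
time_s: 30.65
ee_pos: [0.5416, 0.0377, 0.0892]
tcp_rot: [-0.054, -3.141, -0.001]
contact_force: [-0.0, -0.6, 0.0]
grip_width: 0.0177
```

Request:
{"api": "play_rows", "payload": {
  "targets": [
    {"offset": [0, 0.8, 0], "dr": [0, 0, 0], "grip": -0.59},
    {"offset": [0, 1.6, 0], "dr": [0, 0, 0], "grip": -0.59}
  ]
}}

```text
time_s: 30.85
ee_pos: [0.5416, 0.0391, 0.0892]
tcp_rot: [-0.054, -3.141, -0.001]
contact_force: [-0.1, -1.2, -1.0]
grip_width: 0.0178
```

Request:
{"api": "play_rows", "payload": {
  "targets": [
    {"offset": [0, 0.4, 0], "dr": [0, 0, 0], "grip": -0.59},
    {"offset": [0, 0.6, 0], "dr": [0, 0, 0], "grip": -0.59}
  ]
}}

```text
time_s: 31.05
ee_pos: [0.5416, 0.0391, 0.0892]
tcp_rot: [-0.055, -3.141, 0.0]
contact_force: [1.2, -1.4, 0.2]
grip_width: 0.0181
```

The carriage now rests at A-contact 0.0390, which is 0.1254 along the rail and the estimated middle. I'll back off to centre, open and lift.

Request:
{"api": "play_rows", "payload": {
  "targets": [
    {"offset": [0, -1, 0], "dr": [0, 0, 0], "grip": -0.59},
    {"offset": [0, -2.1, 0], "dr": [0, 0, 0], "grip": -0.59},
    {"offset": [0, -2.1, 0], "dr": [0, 0, 0], "grip": -0.2},
    {"offset": [0, -2.1, 0], "dr": [0, 0, 0], "grip": -0.1},
    {"offset": [0, -2.1, 0], "dr": [0, 0, 0], "grip": -0.1},
    {"offset": [0, -2.1, 0], "dr": [0, 0, 0], "grip": -0.1}
  ]
}}

```text
time_s: 31.65
ee_pos: [0.5416, 0.0372, 0.0892]
tcp_rot: [0.055, 3.141, 0.0]
contact_force: [0.9, -0.2, 0.5]
grip_width: 0.0368
```

Request:
{"api": "play_rows", "payload": {
  "targets": [
    {"offset": [0, 0, -8], "dr": [0, 0, 0], "grip": -0.1},
    {"offset": [0, 0, -20], "dr": [0, 0, 0], "grip": -0.1},
    {"offset": [0, 0, -40], "dr": [0, 0, 0], "grip": -0.1},
    {"offset": [0, 0, -65], "dr": [0, 0, 0], "grip": -0.1},
    {"offset": [0, 0, -90], "dr": [0, 0, 0], "grip": -0.1},
    {"offset": [50, 0, -110], "dr": [0, 0, 0], "grip": -0.1},
    {"offset": [80, 0, -110], "dr": [0, 0, 0], "grip": -0.1},
    {"offset": [80, 0, -110], "dr": [0, 0, 0], "grip": -0.1}
  ]
}}

```text
time_s: 32.45
ee_pos: [0.4579, 0.0398, 0.2004]
tcp_rot: [-0.054, -3.14, -0.003]
contact_force: [0.5, -0.0, 0.5]
grip_width: 0.0391
```

```bash
python3 - <<'E'
from cell import *
from h import *
print(observe()['ee_pos'],observe()['contact_force'])
c=get_calibration("scene")
p,d=snapshot("scene");cv2.imwrite("pics/s9.png",p[:,:,::-1])
W=cloud(c,d);z=W[:,:,2];m=np.zeros(z.shape,bool);m[170:262,180:390]=True
for lo,hi in((.086,.1),(.056,.065)):
    k,l,s,ce=cv2.connectedComponentsWithStats((m&(z>lo)&(z<hi)).astype(np.uint8))
    for i in range(1,k):
        if s[i,4]>25:q=W[l==i];print(s[i],q.mean(0).round(4),q.min(0).round(4),q.max(0).round(4))
p2,_=snapshot("top");cv2.imwrite("pics/t9.png",p2[:,:,::-1])
E
```

```text
[0.45788285 0.03980414 0.20035911] [ 0.51911314 -0.00767196  0.46209794]
[308 184   8   9  61] [0.5442 0.0366 0.0935] [0.5355 0.0309 0.0863] [0.5487 0.0436 0.098 ]
[352 180  32  25 410] [0.5482 0.1466 0.0587] [0.5108 0.117  0.056 ] [0.582  0.1656 0.0627]
[290 189  45  29 795] [0.5463 0.036  0.0591] [0.5092 0.0016 0.056 ] [0.5763 0.0725 0.0649]
[184 209  41  33 674] [ 0.5418 -0.1612  0.059 ] [ 0.4987 -0.1914  0.056 ] [ 0.5717 -0.1231  0.0622]
```

View pics/s9.png

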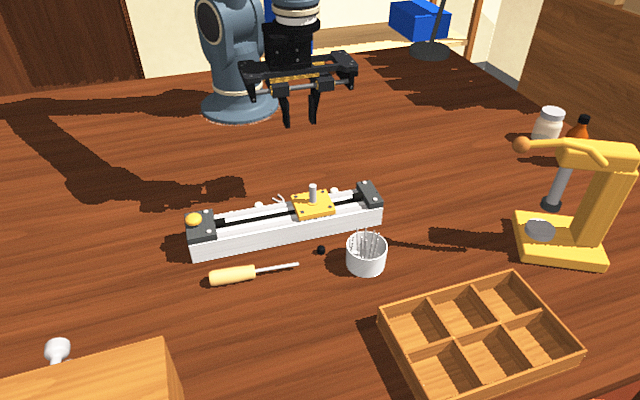

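View pics/t9.png

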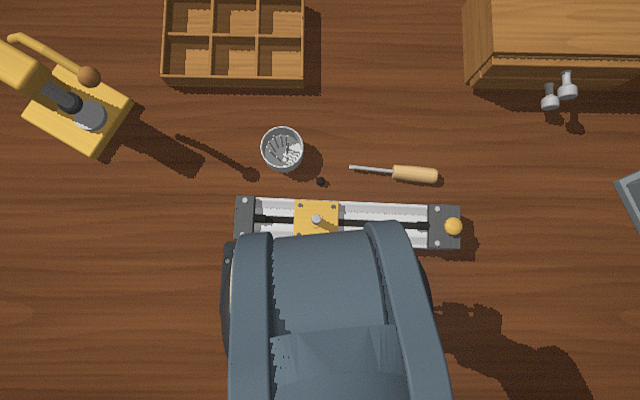

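The scene view shows the carriage alone at (312,203) with its peg at y ≈ 0.0366, which agrees with the expected 0.0369. The gripper is clear of it. The tin, bass button, driver and spring look undisturbed. I'm handing in.

```bash
python3 - <<'E'
from cell import *
print(sign_off())
E
```

```text
the job is handed in; nothing more can be done
None
```

I stroked the carriage to the head buffer, then to the tail buffer, and brought it back. It now stands free at about 0.125 m along the rail, my estimate of the middle of the tight place. The gripper opened and lifted clear, and I handed the job in at about 32.5 s of the 58 s.

- **Buffers:** with the fingers loose either side of the peg, I felt about 5.5 N at the head buffer and 6.2 N at the tail, roughly 3 mm of give at each. Both are well under the 15 N limit.
- **Tight place:** the drag rose at about 0.1155 m going out and 0.1353 m coming back, which puts the middle at 0.1254 m.
- **Final position:** the carriage slipped about 1 mm past the middle on the return, so I nudged it back. A light touch then put it at 0.1254 m. The scene camera put the peg at y ≈ 0.0366, against 0.0369 expected. I expect it to be within about 1 mm.
- **Disagreement:** the highest drag I read was 8.4 N going out and 8.0 N coming back, below the stated 12 N. The places where the drag began and ended still matched the description.
- **Other things on the bench:** the tin, bass button, driver and spring looked unmoved in the last pictures. The arm hid the white buttons from the top camera. The scene view shows only part of them behind the rail, so I did not check each one.

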